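Third hand for an interlocked terminal cover

TASK

Refit the yellow terminal cover of the grey generator unit and be the third hand while a colleague puts in its two screws: pick the cover up by its black grip, stand its lower edge on the narrow steel lip under the unit's opening, then slide it straight in over the raised collar until its rim sits square on the face, with the sprung switch plunger behind it pressed in. Keep pushing it against the face and plunger with a steady 12 to 24 N and finish the program while still holding it there; do not let go. Leave the loose things on the bench alone.

Things in the scene. Friction and masses are not known exactly. Their poses are not given: they have to be found in the camera images.
- generator: the unit: grey sheet-steel box, fixed, 170 wide (y), 150 tall, 100 deep (x). Origin on the bench under the middle of its front face; the face is the plane x = 0 and looks along the unit's own -x. The cover is pushed along the unit's +x. With the cover home, the cover's frame is the unit's frame raised 40 mm
- lip: steel sheet lip under the opening that carries the cover: top face 40 mm above the bench, 130 wide (y), sticking out 20 mm in front of the face. Origin and axes are the unit's. The cover's weight lies in front of the lip, so let go it tips forward and drops. Bear on it only lightly: friction on the lip takes away from the push on the face
- frame: front frame of the unit: the face, and round the opening a steel collar, 116 wide, from 47 to 117 mm above the bench, sticking out 10 mm in front of the face; it fits inside the cover with 3 mm to spare on every side. Also carries the plunger. Same frame as the unit
- plunger (a joint): travel of the interlock switch plunger in the middle of the opening, 90 mm above the bench: 0 = out (white tip 35 mm in front of the face), grows as it is pushed in, to 9 mm. It goes inside the cover, so bring the cover in level from 50 mm out. Spring: 3.6 N at first touch (rim 5 mm from the face), 1.8 N more per mm, 12.6 N at home, where the rim meets the rigid face
- cover: yellow open-backed box, about 200 g, 130 wide (y), 84 tall, 34 deep (x), 4 mm walls; screw ears at the rim make it 162 wide. Origin: underside, mid-width, at the open rim; it reaches from x = 0 (rim) to -34 mm (front). Starts upright on the bench. Black grip fin on its front: 18 thick (y), x -34 to -70 mm, 28 to 80 mm above the underside; pinch it across y from above
- cover_grip (a point): point in the middle of the grip fin, in the cover's frame at x = -52, y = 0, z = 60 mm; axes as the cover's
- screwdriver: screwdriver with red handle, 177 mm long, lying loose; origin under its middle
- tape: roll of tape, 96 mm across, 25 mm high, lying flat; origin under its middle
- mouse: black computer mouse 115x55x38 mm; origin under its middle
- timer: white bench timer 58x66x20 mm; origin under its middle
- jar: white screw-cap jar, 62 mm across, 92 mm tall; origin under its middle. Left of it the worktop ends at a big fixed instrument, 463 mm tall, side about 330 mm left of the robot's middle: rise and swing in clear of it
- vial: small vial with blue cap, 24 mm across, 52 mm tall; origin under its middle
- pellet_a: grey sample pellet, 50 mm across, 13 mm high; origin under its middle
- pellet_b: grey sample pellet, 50 mm across, 14 mm high; origin under its middle

How it is judged:
By the outcome, as a careful person would: the job done as asked, in the order asked, and still so for the second after the job is handed in, while the arm keeps its last pose, push and grip.
It also fails if it takes over 70 s, if anything falls off the work surface, if the arm or the gripper's body presses on something with over 40 N, if the wrist force passes 120 N, or if a joint passes its speed limit or range.

ROBOT

A 7-joint arm with a two-finger parallel gripper is mounted at the origin on a cart in front of the work surface, level with it; the furniture and walls round the work are solid. World frame = base frame: x ahead of the robot, y to its left, z up, the work surface at z = 0. Lengths are in m, angles in rad, forces in N, time in s.
With the tool pointing down it reaches from about 0.4 to 0.85 m from the base axis. Payload 10.4 kg.
Tool frame: the origin (TCP) lies between the finger pads; the fingertips stand 14 mm ahead of it and the grasp point (between the pads) lies 5 mm behind it (r.finger_overhang is the z of the fingertips in the tool frame, in m); z points along the fingers, y is the line along which they close (so a half turn about z gives the same grasp; the last joint's range is limited). The gripper opens to 87 mm and grips with 3 to 60 N. Pads are 19 mm wide; open, the fingers measure 117 mm over their backs; the gripper's body (75 mm by 190 mm) begins 51 mm behind the grasp point.
Start: joints at [1.234, 0.332, -0.065, 1.46, 0.022, 1.35, -0.088], TCP at [0.193, -0.594, 0.208] pointing down, gripper open.
Joint ranges: [-2.6, 2.6], [-0.5, 2.12], [-1.47, 1.34], [0.16, 2.42], [-1.27, 4.41], [0.06, 2.06], [-2.6, 2.6]. Speed limits (rad/s): [2.22, 2.22, 2.79, 2.79, 3.14, 3.14, 3.14].

INTERFACE

Orientations are given as a unit quaternion [x, y, z, w].
In Python, from bench import r, optics gives the robot as it stands.
- The arm moves only by the shell command python3 -m pendant 'ROWS' [FORCE]. ROWS is JSON, a list of rows, each a list of 7 numbers: the closure, from -1 (fully open) to 1 (shut), then the shift along the tool's x, y, z scaled (see below), then the turn, a rotation vector about the tool's x, y, z scaled (see below). In form: [[grip, x, y, z, rx, ry, rz], ...]. A call has 1 to 8 rows; each row is the pose to reach, as a shift and turn from the pose commanded when the call began, along the tool's axes at that moment; what a row does not reach only later rows make up. The controller multiplies each number of a shift by 0.3 m and each number of a turn by 120 degrees. A row lasts 1/8 s, in which the tool goes at most 62.5 mm and 10.7 degrees, less where a joint would pass 70% of its speed; a pose out of reach is approached as far as the arm can. A call with a number of a shift or a turn outside -1 to 1 is refused whole. A call with a gripper value outside its range is refused whole. The fingers move at their own pace and stop on an object; FORCE is the grip in N (left out, the last holds). Time passes only in rows, so rows that repeat a pose let the fingers close. It gives the time, the measured TCP pose, the force, the opening and the grip force at its end, in the units of the state.
- r.read_state(): the state, without advancing time (a new reading comes with each control period).
- optics.camera(name): name is "scene" or "top" or "wrist"; returns a dict with "pixels" (400x640x3 uint8, red, green, blue), "vfov" (degrees; the focal length in pixels is half the picture's height over the tangent of half this angle, whatever the lens; pixels are square), "cx", "cy" (the principal point, pixels), "rvec" (rotation vector, rad) and "tvec" (3), from world to camera coordinates, as OpenCV has them. Camera axes: x right, y down, z forward; pixel columns grow to the right and rows downward; lengths in m; the calibration is good to about 2 mm. A picture is of the moment at which its call begins. There is no depth.
- r.close_job(): hands the job in; it is judged then, once.
The state is a dict: "time": time; "joint_positions": joint angles; "joint_vel": joint speeds; "joint_torque": joint torques, N m; "ee_pos": TCP position; "eef_rot": TCP orientation; "ft_force": force on the tool from outside, world axes, zero at the start; "torque": the same for the moment, N m; "width": finger opening in m; "grip_force": force on a finger pad.
Only numpy, scipy, OpenCV 4.12 (cv2) and the standard library are available. Lean on these libraries where they do the work, as an engineer would, in place of code of your own. Each camera call takes 0.05 s, during which the arm holds its last target. There are 200 camera calls.

## Working session

There is one attempt and no reset: what is moved stays moved. The work goes in short steps, Python scripts to look and compute and a shell command to move; the robot and the scene stay as the last step left them, time stands still between calls to the robot, and variables do not carry over. Pictures are saved under pics/ and viewed, at most 10 in all, crops included, and the job is handed in when it is done.

```bash
mkdir -p pics; ls; python3 - <<'E'
from bench import r, optics
import cv2
s=r.read_state(); print({k:s[k] for k in("time","ee_pos","eef_rot","ft_force","width")}, r.finger_overhang)
for n in("scene","top"):
    c=optics.camera(n); cv2.imwrite(f"pics/{n}0.png",cv2.cvtColor(c["pixels"],cv2.COLOR_RGB2BGR)); print(n,c["vfov"],c["cx"],c["cy"],c["rvec"],c["tvec"])
E
```

```text
pics
{'time': 0.0, 'ee_pos': array([ 0.19277007, -0.59410329,  0.20754919]), 'eef_rot': array([ 9.87718830e-01,  1.56240190e-01, -1.46999161e-04, -7.03482748e-04]), 'ft_force': array([-0.31082114,  0.01252054, -0.37443567]), 'width': 0.0869178337294295} 0.014
scene 42.99713033360354 312.67432528766926 195.34743540075837 [ 0.78854823 -2.56332468  1.09379021] [0.46590532 0.25763355 1.02964202]
top 52.500280900482956 324.86203168590464 207.24575262054907 [ 2.0062416  -2.21309894  0.25267254] [0.0485517  0.56891909 0.82211215]
```

View pics/scene0.png

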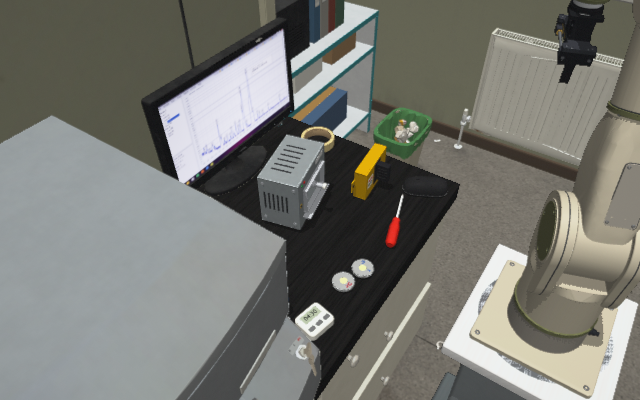

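View pics/top0.png

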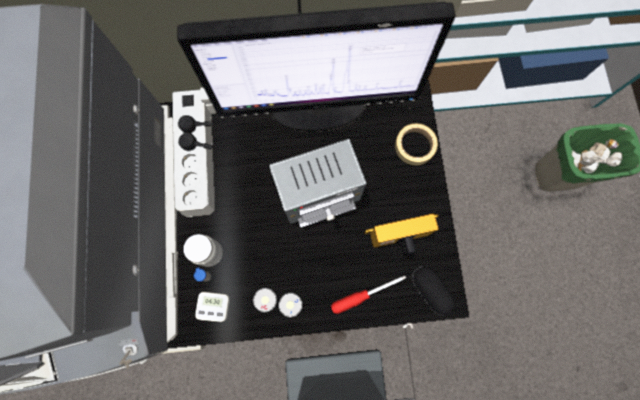

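The scene view shows the unit near (293,180) and the cover near (370,170). In the top view the unit is at (318,183), and the cover is at (402,230) with its grip at (408,245). I'll crop both for corner picking.

```bash
python3 - <<'E'
import cv2
a=cv2.imread("pics/top0.png")[130:270,255:455]; cv2.imwrite("pics/topc.png",cv2.resize(a,None,fx=4,fy=4,interpolation=cv2.INTER_CUBIC))
a=cv2.imread("pics/scene0.png")[125:235,250:410]; cv2.imwrite("pics/scenec.png",cv2.resize(a,None,fx=5,fy=5,interpolation=cv2.INTER_CUBIC))
E
```

```text
(no output)
```

View pics/topc.png

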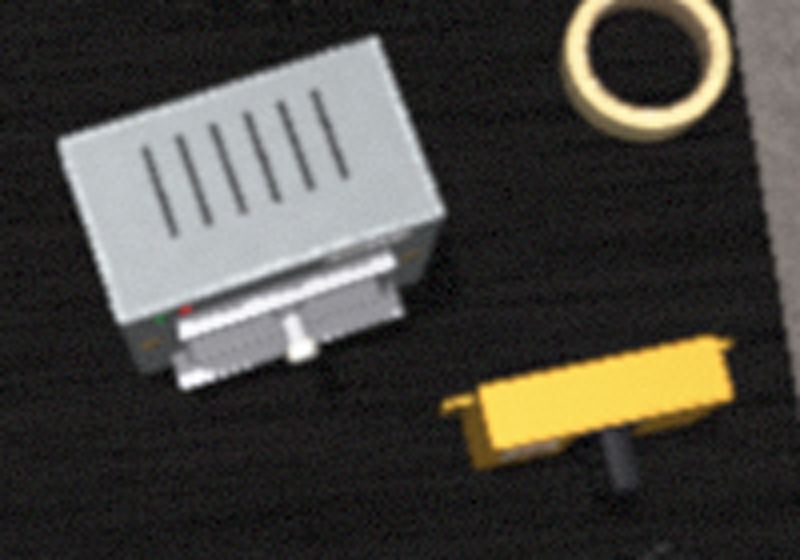

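View pics/scenec.png

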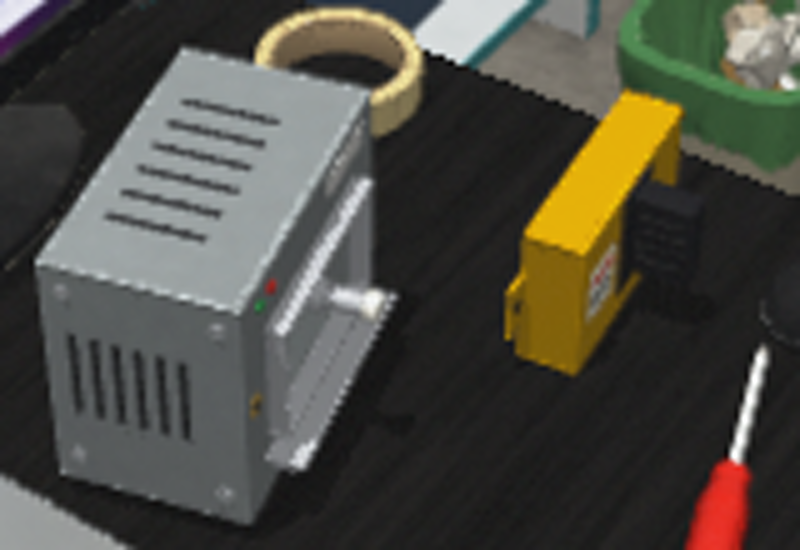

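The crops show the corners clearly: unit, lip, collar, and the cover standing with its rim facing away from the robot and its grip towards it. I'll fit the poses from these corners.

```bash
cat > fit.py <<'E'
import numpy as np, cv2
from scipy.optimize import least_squares
from scipy.spatial.transform import Rotation as R
CAM={"top":(52.500280900482956,324.86203168590464,207.24575262054907,[2.0062416,-2.21309894,0.25267254],[0.0485517,0.56891909,0.82211215]),
"scene":(42.99713033360354,312.67432528766926,195.34743540075837,[0.78854823,-2.56332468,1.09379021],[0.46590532,0.25763355,1.02964202])}
def proj(P,c):
    v,cx,cy,rv,tv=c; f=200/np.tan(np.radians(v)/2)
    return cv2.projectPoints(np.array(P,float),np.array(rv,float),np.array(tv,float),np.array([[f,0,cx],[0,f,cy],[0,0,1.]]),None)[0][:,0]
def T(p,P): return R.from_euler("z",p[3]).apply(P)+p[:3]
def fit(obs,x0,cams=CAM,fixz=False):
    def res(p):
        p=np.r_[p[0:2],0 if fixz else p[2],p[3]]
        return np.concatenate([(proj(T(p,np.array([o[0] for o in obs[n]])),cams[n])-np.array([o[1] for o in obs[n]])).ravel() for n in obs])
    s=least_squares(res,x0,loss="soft_l1"); return s.x,res(s.x)
E
python3 - <<'E'
from fit import *
tc=lambda u,v:((u+.5)/4-.5+255,(v+.5)/4-.5+130)
sc=lambda u,v:((u+.5)/5-.5+250,(v+.5)/5-.5+125)
U={"top":[((0,.085,.15),tc(125,318)),((0,-.085,.15),tc(443,213)),((.1,-.085,.15),tc(379,37)),((.1,.085,.15),tc(60,142)),((-.02,.065,.04),tc(182,388)),((-.02,-.065,.04),tc(404,313)),((-.01,.058,.117),tc(183,337)),((-.01,-.058,.117),tc(394,265))],
"scene":[((0,.085,.15),sc(241,313)),((.1,.085,.15),sc(37,263)),((.1,-.085,.15),sc(185,47)),((0,-.085,.15),sc(372,90)),((0,.085,0),sc(248,523)),((.1,.085,0),sc(62,472)),((-.02,.065,.04),sc(300,468)),((-.02,-.065,.04),sc(397,295))]}
C={"top":[((-.034,.065,.084),tc(497,449)),((-.034,-.065,.084),tc(733,397)),((0,.065,.084),tc(479,384)),((0,-.065,.084),tc(714,336))],
"scene":[((0,.065,.084),sc(525,236)),((-.034,.065,.084),sc(587,256)),((-.034,-.065,.084),sc(682,111)),((0,-.065,.084),sc(627,90)),((-.034,.065,0),sc(575,375)),((0,.065,0),sc(517,352))]}
for n,o,x0 in(("unit",U,[.7,0,0,.2]),("cover",C,[.6,-.2,0,.2])):
    for sub in(o,{"top":o["top"]},{"scene":o["scene"]}):
        for fz in (0,1):
            p,e=fit(sub,x0,fixz=fz); print(n,list(sub),fz,p.round(4),np.degrees(p[3]).round(2),"max",abs(e).max().round(2),"rms",np.sqrt((e**2).mean()).round(2))
from bench import r
s=r.read_state(); print(R.from_quat(s["eef_rot"]).as_matrix().round(4))
E
```

```text
unit ['top', 'scene'] 0 [ 0.5733 -0.0091 -0.0034  0.2329] 13.34 max 3.73 rms 1.0
unit ['top', 'scene'] 1 [ 0.5723 -0.0084  0.      0.2327] 13.33 max 3.11 rms 1.0
unit ['top'] 0 [ 0.5746 -0.0088 -0.0067  0.2347] 13.45 max 1.01 rms 0.48
unit ['top'] 1 [ 0.5728 -0.0086  0.      0.2341] 13.41 max 1.19 rms 0.56
unit ['scene'] 0 [ 0.5822 -0.0217 -0.0169  0.2243] 12.85 max 2.65 rms 1.0
unit ['scene'] 1 [ 0.5704 -0.0065 -0.      0.2287] 13.1 max 3.88 rms 1.34
cover ['top', 'scene'] 0 [ 0.5229 -0.1726 -0.0047  0.12  ] 6.87 max 1.04 rms 0.53
cover ['top', 'scene'] 1 [ 0.5217 -0.1706 -0.0103  0.1225] 7.02 max 1.54 rms 0.72
cover ['top'] 0 [ 0.5244 -0.1731 -0.0088  0.1145] 6.56 max 0.47 rms 0.29
cover ['top'] 1 [ 5.231e-01 -1.712e-01 -3.000e-04  1.144e-01] 6.55 max 0.69 rms 0.37
cover ['scene'] 0 [ 0.5317 -0.1924 -0.0231  0.1142] 6.54 max 0.57 rms 0.33
cover ['scene'] 1 [ 0.5195 -0.1685  0.      0.1178] 6.75 max 1.12 rms 0.56
[[ 9.512e-01  3.087e-01 -4.000e-04]
 [ 3.087e-01 -9.512e-01  1.200e-03]
 [-0.000e+00 -1.300e-03 -1.000e+00]]
```

```bash
cat > go.py <<'E'
import sys, numpy as np
from scipy.spatial.transform import Rotation as R
from bench import r
def go(p,yaw):
    s=r.read_state(); A=R.from_quat(s["eef_rot"]); y=np.radians(yaw); c,n=np.cos(y),np.sin(y)
    B=R.from_matrix(np.array([[c,n,0],[n,-c,0],[0,0,-1]]))
    d=A.inv().apply(np.array(p)-s["ee_pos"])
    print("at",s["ee_pos"].round(4),"shift",(d/.3).round(4),"turn",((A.inv()*B).as_rotvec()/np.radians(120)).round(4),"ft",s["ft_force"].round(2),"w",round(s["width"],4),"t",s["time"])
if __name__=="__main__": a=list(map(float,sys.argv[1:])); go(a[:3],a[3])
E
python3 go.py 0.33 -0.385 0.25 10; python3 go.py 0.47 -0.177 0.25 6.6
```

```text
at [ 0.1928 -0.5941  0.2076] shift [ 0.6501 -0.522  -0.1405] turn [-0.0006  0.0001  0.0665] ft [-0.12  0.65  0.71] w 0.0871 t 0.1
at [ 0.1928 -0.5941  0.2076] shift [ 1.308  -1.0374 -0.1399] turn [-0.0006  0.0001  0.0948] ft [-0.12  0.65  0.71] w 0.0871 t 0.1
```

```bash
python3 -m pendant '[[0,0.16,-0.13,-0.04,0,0,0.016],[0,0.32,-0.26,-0.08,0,0,0.032],[0,0.48,-0.39,-0.12,0,0,0.05],[0,0.65,-0.52,-0.14,0,0,0.065],[0,0.65,-0.52,-0.14,0,0,0.065],[0,0.65,-0.52,-0.14,0,0,0.065]]' 50; python3 go.py 0.47 -0.177 0.25 6.6
```

```text
time: 0.85
ee_pos: [0.3299, -0.3862, 0.2502]
eef_rot: [0.996, 0.089, -0.0, 0.0]
ft_force: [0.1, -0.5, -0.8]
width: 0.0451
grip_force: 0.0
at [ 0.3299 -0.3862  0.2502] shift [ 5.832e-01 -6.035e-01  2.000e-04] turn [0.0001 0.0002 0.03  ] ft [ 0.11 -0.49 -0.82] w 0.0451 t 0.85
```

```bash
python3 -m pendant '[[0,0.14,-0.15,0,0,0,0.01],[0,0.28,-0.3,0,0,0,0.02],[0,0.42,-0.45,0,0,0,0.03],[0,0.58,-0.6,0,0,0,0.03],[0,0.58,-0.6,0,0,0,0.03],[0,0.58,-0.6,0,0,0,0.03]]'; python3 - <<'E'
from bench import r, optics
import cv2,pickle
s=r.read_state(); c=optics.camera("wrist"); pickle.dump((s,c),open("w1.pkl","wb"))
cv2.imwrite("pics/w1.png",cv2.cvtColor(c["pixels"],cv2.COLOR_RGB2BGR)); print(c["vfov"],c["cx"],c["cy"],c["rvec"],c["tvec"])
E
```

```text
time: 1.6
ee_pos: [0.4691, -0.1797, 0.2498]
eef_rot: [0.998, 0.056, -0.001, -0.0]
ft_force: [-0.5, -0.6, 0.2]
width: 0.0433
grip_force: 0.0
60.66570063797066 322.6918493759157 198.248099104141 [-2.16990126  1.93791229  0.28649128] [-0.2318012   0.37885097  0.56041559]
```

View pics/w1.png

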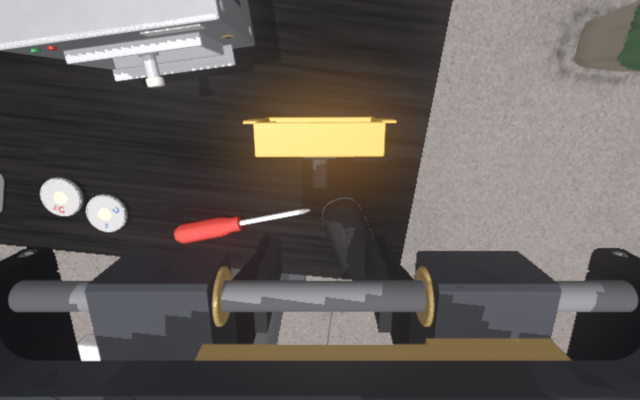

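The wrist view shows the cover with its top spanning (254..385, 123..157), its fin near (320,172), and the unit's front at upper left with its plunger at (153,80). I'll take an enlarged composite for corner picking and project the current estimates to compare.

```bash
python3 - <<'E'
import cv2,numpy as np,pickle
from fit import *
a=cv2.imread("pics/w1.png")
k=lambda i,s:cv2.resize(i,None,fx=s,fy=s,interpolation=cv2.INTER_CUBIC)
o=np.zeros((595,750,3),np.uint8); o[:340,:660]=k(a[110:195,240:405],4); o[340:]=k(a[0:85,5:255],3); cv2.imwrite("pics/w1c.png",o)
s,c=pickle.load(open("w1.pkl","rb")); W=(c["vfov"],c["cx"],c["cy"],c["rvec"],c["tvec"])
print(proj(T([.5225,-.1713,0,.1144],np.array([[0,.065,.084],[0,-.065,.084],[-.034,.065,.084],[-.034,-.065,.084],[-.034,.009,.08],[-.07,.009,.08],[-.07,-.009,.08]])),W).round(1).tolist())
print(proj(T([.5725,-.0086,0,.2335],np.array([[0,-.085,.15],[-.01,.058,.117],[-.01,-.058,.117],[-.02,.065,.04],[-.02,-.065,.04],[-.035,0,.09]])),W).round(1).tolist())
print("tcp",proj([s["ee_pos"]],W))
E
```

```text
[[253.6, 121.5], [386.1, 121.3], [255.6, 155.9], [384.3, 155.7], [311.2, 155.2], [311.6, 189.2], [328.7, 189.2]]
[[220.7, 18.6], [68.3, 62.6], [202.7, 44.6], [116.3, 79.9], [235.8, 64.2], [157.6, 85.6]]
tcp [[321.85911847 241.22084476]]
```

View pics/w1c.png

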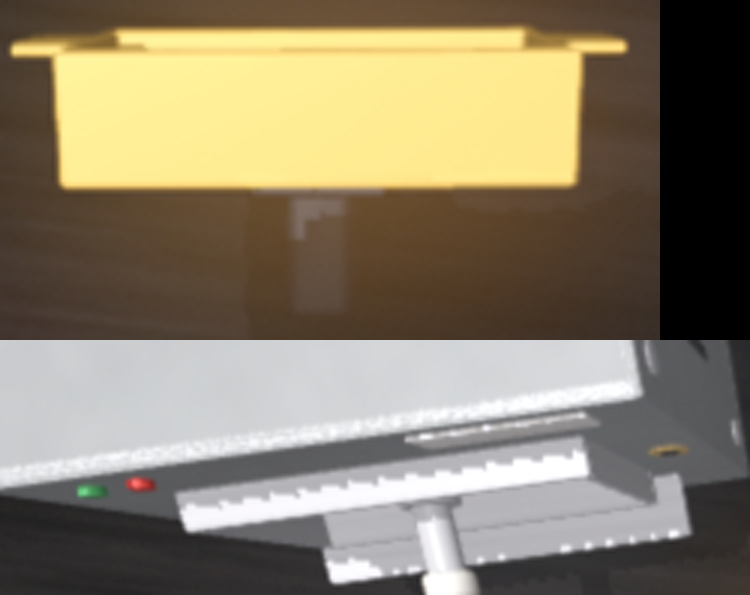

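```bash
python3 - <<'E'
import pickle
from fit import *
s,c=pickle.load(open("w1.pkl","rb")); CAM["wrist"]=(c["vfov"],c["cx"],c["cy"],c["rvec"],c["tvec"])
tc=lambda u,v:((u+.5)/4-.5+255,(v+.5)/4-.5+130)
a=lambda u,v:((u+.5)/4-.5+240,(v+.5)/4-.5+110)
b=lambda u,v:((u+.5)/3-.5+5,(v-340+.5)/3-.5)
C={"wrist":[((0,.065,.084),a(54,52)),((0,-.065,.084),a(582,50)),((-.034,.065,.084),a(62,187)),((-.034,-.065,.084),a(577,186))]}
U={"wrist":[((0,-.085,.15),b(640,395)),((-.01,.058,.117),b(188,530)),((-.01,-.058,.117),b(590,475)),((-.02,.065,.04),b(332,583)),((-.02,-.065,.04),b(690,533))]}
Ct={"top":[((-.034,.065,.084),tc(497,449)),((-.034,-.065,.084),tc(733,397)),((0,.065,.084),tc(479,384)),((0,-.065,.084),tc(714,336))],**C}
Ut={"top":[((0,.085,.15),tc(125,318)),((0,-.085,.15),tc(443,213)),((.1,-.085,.15),tc(379,37)),((.1,.085,.15),tc(60,142)),((-.02,.065,.04),tc(182,388)),((-.02,-.065,.04),tc(404,313)),((-.01,.058,.117),tc(183,337)),((-.01,-.058,.117),tc(394,265))],**U}
for n,o,x0 in(("cover",C,[.52,-.17,0,.115]),("cover",Ct,[.52,-.17,0,.115]),("unit",U,[.57,0,0,.23]),("unit",Ut,[.57,0,0,.23])):
    p,e=fit(o,x0,fixz=1); print(n,list(o),p.round(4),np.degrees(p[3]).round(2),"max",abs(e).max().round(2))
    if n=="cover": g=T(np.r_[p[:2],0,p[3]],np.array([[-.052,0,.06]])); print("grip",g.round(4))
E
python3 go.py 0.4707 -0.1775 0.13 6.6
```

```text
cover ['wrist'] [ 0.5217 -0.1707  0.      0.1161] 6.65 max 0.34
grip [[ 0.4701 -0.1768  0.06  ]]
cover ['top', 'wrist'] [ 0.522  -0.1708  0.      0.116 ] 6.64 max 1.02
grip [[ 0.4703 -0.1768  0.06  ]]
unit ['wrist'] [ 0.5721 -0.0073  0.      0.2404] 13.77 max 0.73
unit ['top', 'wrist'] [ 0.5723 -0.0076  0.      0.2375] 13.61 max 1.64
at [ 0.4688 -0.1803  0.2499] shift [ 0.0077 -0.0085  0.3996] turn [-0.      0.0005 -0.0017] ft [-1.08 -0.15 -0.9 ] w 0.0434 t 1.65
```

```bash
python3 -m pendant '[[0,0.006,-0.011,0.15,0,0,-0.001],[0,0.006,-0.011,0.3,0,0,-0.001],[0,0.006,-0.011,0.42,0,0,-0.001],[0,0.006,-0.011,0.52,0,0,-0.001],[0,0.006,-0.011,0.6,0,0,-0.001],[0,0.006,-0.011,0.65,0,0,-0.001],[0,0.006,-0.011,0.65,0,0,-0.001],[0,0.006,-0.011,0.65,0,0,-0.001]]' 50 && python3 -m pendant '[[1,0,0,0,0,0,0],[1,0,0,0,0,0,0],[1,0,0,0,0,0,0],[1,0,0,0,0,0,0],[1,0,0,0,0,0,0],[1,0,0,0,0,0,0]]' 50
```

```text
time: 2.65
ee_pos: [0.4716, -0.1752, 0.0562]
eef_rot: [0.998, 0.058, 0.001, 0.0]
ft_force: [-0.1, 0.1, 0.5]
width: 0.0436
grip_force: 0.0
time: 3.4
ee_pos: [0.4713, -0.1747, 0.0556]
eef_rot: [0.998, 0.058, 0.0, 0.0]
ft_force: [-0.6, -0.6, 3.6]
width: 0.0174
grip_force: 50.0
```

```bash
python3 -m pendant '[[1,0,0,-0.06,0,0,0],[1,0,0,-0.15,0,0,0],[1,0,0,-0.26,0,0,0],[1,0,0,-0.33,0,0,0],[1,0,0,-0.33,0,0,0],[1,0,0,-0.33,0,0,0]]' && python3 go.py 0.4449 -0.0384 0.155 13.65
```

```text
time: 4.15
ee_pos: [0.4706, -0.1743, 0.1537]
eef_rot: [0.998, 0.058, -0.0, -0.0]
ft_force: [0.0, -0.6, -2.3]
width: 0.0171
grip_force: 50.0
at [ 0.4706 -0.1743  0.1537] shift [-0.0321 -0.46   -0.0042] turn [-0.0002  0.0004 -0.0579] ft [ 0.04 -0.57 -2.26] w 0.0171 t 4.15
```

```bash
python3 -m pendant '[[1,-0.02,-0.06,0,0,0,-0.01],[1,-0.032,-0.16,0,0,0,-0.02],[1,-0.032,-0.26,0,0,0,-0.035],[1,-0.032,-0.36,0,0,0,-0.05],[1,-0.032,-0.43,0,0,0,-0.058],[1,-0.032,-0.46,0,0,0,-0.058],[1,-0.032,-0.46,0,0,0,-0.058],[1,-0.032,-0.46,0,0,0,-0.058]]' && python3 - <<'E'
from bench import r, optics
import cv2,pickle
from fit import *
s=r.read_state(); d={n:optics.camera(n) for n in("wrist","top","scene")}; pickle.dump((s,d),open("w2.pkl","wb"))
for n in d: cv2.imwrite(f"pics/{n}2.png",cv2.cvtColor(d[n]["pixels"],cv2.COLOR_RGB2BGR))
W=[d["wrist"][k] for k in("vfov","cx","cy","rvec","tvec")]
print(s["ee_pos"].round(4),s["eef_rot"].round(4),s["ft_force"].round(2))
a=R.from_quat(s["eef_rot"]).as_matrix(); yaw=np.arctan2(a[1,0],a[0,0]); c=s["ee_pos"]+R.from_euler("z",yaw).apply([.052,0,-.055]); print("cover if ideal",c.round(4),yaw)
print(proj(T([*c,yaw],np.array([[0,.065,.084],[0,-.065,.084],[-.034,.065,.084],[-.034,-.065,.084]])),W).round(1).tolist())
E
```

```text
time: 5.15
ee_pos: [0.4456, -0.0395, 0.1543]
eef_rot: [0.993, 0.118, -0.0, 0.0]
ft_force: [0.9, -1.0, -2.3]
width: 0.0173
grip_force: 50.0
[ 0.4456 -0.0395  0.1543] [ 9.930e-01  1.182e-01 -0.000e+00  1.000e-04] [ 0.86 -1.   -2.32]
cover if ideal [ 0.4961 -0.0273  0.0993] 0.23686848829463555
[[173.2, 158.7], [470.3, 158.7], [182.4, 231.0], [461.3, 230.9]]
```

View pics/wrist2.png

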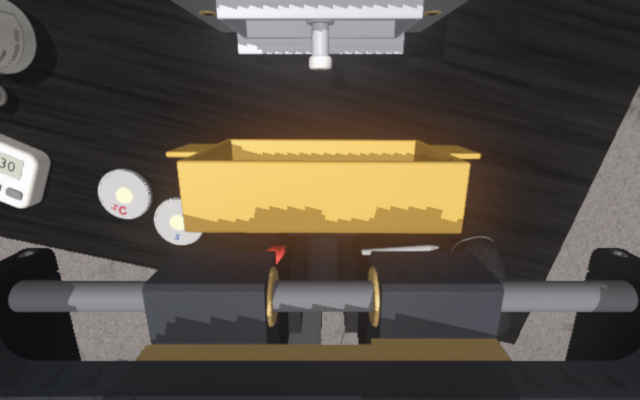

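The wrist view shows the cover held level: rim corners at (178,162) and (470,161), front corners at (184,233) and (464,232). The unit lies straight ahead, with its lip front at (238,54) to (403,54) and the plunger tip at (320,62). I'll fit both from this single image so that calibration bias cancels.

```bash
python3 - <<'E'
import pickle
from fit import *
s,d=pickle.load(open("w2.pkl","rb")); CAM["wrist"]=[d["wrist"][k] for k in("vfov","cx","cy","rvec","tvec")]
C={"wrist":[((0,.065,.084),(178,162)),((0,-.065,.084),(470,161)),((-.034,.065,.084),(184,233)),((-.034,-.065,.084),(464,232))]}
U={"wrist":[((-.01,.058,.117),(217,19)),((-.01,-.058,.117),(425,18.5)),((-.02,.065,.04),(238,54)),((-.02,-.065,.04),(403,54)),((-.035,0,.09),(320.5,62))]}
pc,ec=fit(C,[.496,-.027,.099,.237]); pu,eu=fit(U,[.572,-.0075,0,.237],fixz=1)
pz,ez=fit(U,[.572,-.0075,0,.237]); print("unit free z",pz.round(4),ez.round(1))
print("cover",pc.round(4),np.degrees(pc[3]),ec.round(1)); print("unit",pu.round(4),np.degrees(pu[3]),eu.round(1))
rel=R.from_euler("z",-pu[3]).apply(pc[:3]-np.r_[pu[:2],0]); print("cover in unit",rel.round(4),"dyaw",np.degrees(pc[3]-pu[3]))
E
python3 -c "
import cv2;a=cv2.imread('pics/wrist2.png')[0:240,160:485];cv2.imwrite('pics/w2c.png',cv2.resize(a,None,fx=2.4,fy=2.4,interpolation=cv2.INTER_CUBIC))"
```

```text
unit free z [ 0.5715 -0.0082  0.0021  0.2376] [-0.1 -0.4 -1.  -0.1  0.2 -0.2  0.9 -0.3  0.3  7.5]
cover [ 0.495  -0.0286  0.098   0.2403] 13.768063287862493 [-1.  -0.2  0.9 -0.2  2.1  0.2 -1.8  0.2]
unit [ 5.719e-01 -7.900e-03 -3.000e-04  2.380e-01] 13.634509102020502 [ 0.6 -0.3 -2.4 -0.1  0.5 -0.3  0.1 -0.5  0.   7.2]
cover in unit [-0.0796 -0.0019  0.098 ] dyaw 0.13355418584199102
```

View pics/w2c.png

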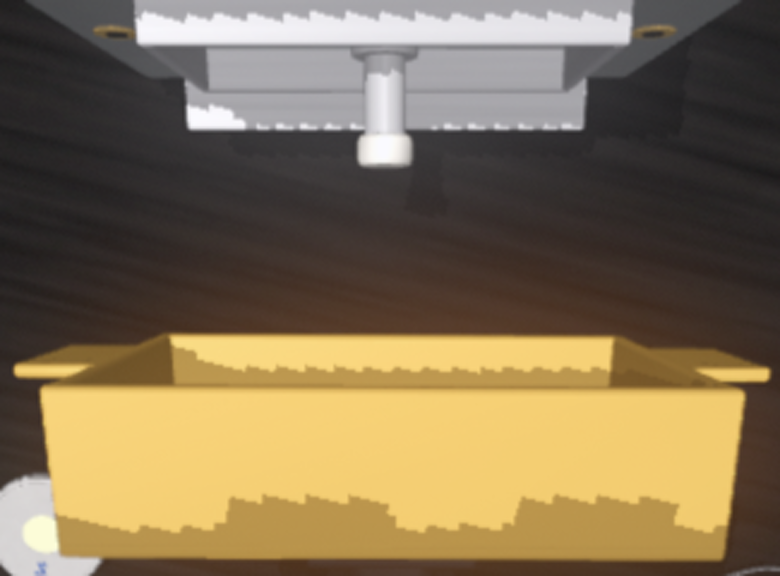

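```bash
python3 -m pendant '[[1,0,-0.0067,0.05,0,0,0],[1,0,-0.0067,0.1,0,0,0],[1,0,-0.0067,0.15,0,0,0],[1,0,-0.0067,0.18,0,0,0],[1,0,-0.0067,0.18,0,0,0],[1,0,-0.0067,0.18,0,0,0]]' && python3 -m pendant '[[1,0.03,0,0,0,0,0],[1,0.06,0,0,0,0,0],[1,0.09,0,0,0,0,0],[1,0.12,0,0,0,0,0],[1,0.15,0,0,0,0,0],[1,0.15,0,0,0,0,0],[1,0.15,0,0,0,0,0]]' && python3 - <<'E'
from bench import r, optics
import cv2,pickle
from fit import *
s=r.read_state(); d={n:optics.camera(n) for n in("wrist","top","scene")}; pickle.dump((s,d),open("w3.pkl","wb"))
W=[d["wrist"][k] for k in("vfov","cx","cy","rvec","tvec")]
a=R.from_quat(s["eef_rot"]).as_matrix(); yaw=np.arctan2(a[1,0],a[0,0]); U=[.5719,-.0076,0]
rel=R.from_euler("z",-.2375).apply(s["ee_pos"]-U); print("tcp in unit",rel.round(4),"yaw",np.degrees(yaw),s["ft_force"].round(2),s["time"])
w=cv2.resize(cv2.cvtColor(d["wrist"]["pixels"],cv2.COLOR_RGB2BGR)[0:240,150:490],None,fx=1.5,fy=1.5)
q=cv2.resize(cv2.cvtColor(d["scene"]["pixels"],cv2.COLOR_RGB2BGR)[140:225,260:360],None,fx=2.8,fy=2.8,interpolation=cv2.INTER_CUBIC)
t=cv2.resize(cv2.cvtColor(d["top"]["pixels"],cv2.COLOR_RGB2BGR)[170:250,270:385],None,fx=2.4,fy=2.4,interpolation=cv2.INTER_CUBIC)
o=np.zeros((600,800,3),np.uint8); o[:360,:510]=w; o[360:598,:280]=q; o[360:552,300:576]=t; cv2.imwrite("pics/m3.png",o)
E
```

```text
time: 6.05
ee_pos: [0.4454, -0.0366, 0.1007]
eef_rot: [0.993, 0.119, 0.0, 0.0]
ft_force: [0.6, -0.1, -2.7]
width: 0.0176
grip_force: 50.0
time: 6.92
ee_pos: [0.4885, -0.026, 0.1002]
eef_rot: [0.993, 0.119, -0.0, 0.0]
ft_force: [-0.5, 0.1, -1.8]
width: 0.0174
grip_force: 50.0
tcp in unit [-0.0854  0.0017  0.1002] yaw 13.6638751302088 [-0.52  0.08 -1.78] 6.925
```

View pics/m3.png

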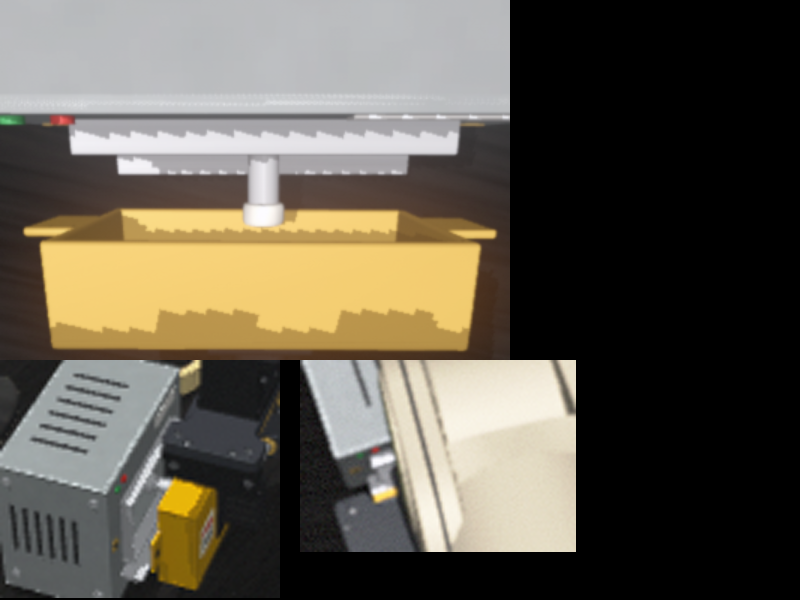

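The composite shows the plunger tip entering the cover, and the cover about 1.2 mm too far left of the collar (centre 260.5 against 264). The rim is about 34 mm out. I'll correct that and move to about 15 mm out.

```bash
python3 -m pendant '[[1,0.015,0.004,0,0,0,0],[1,0.03,0.004,0,0,0,0],[1,0.045,0.004,0,0,0,0],[1,0.062,0.004,0,0,0,0],[1,0.062,0.004,0,0,0,0],[1,0.062,0.004,0,0,0,0]]' && cat > st.py <<'E'
from bench import r
from fit import *
s=r.read_state(); a=R.from_quat(s["eef_rot"]).as_matrix(); Q=R.from_euler("z",-.2375)
print("tcp in unit mm",(Q.apply(s["ee_pos"]-np.array([.5719,-.0076,0]))*1e3).round(2),"F unit",Q.apply(s["ft_force"]).round(2),"M",Q.apply(s["torque"]).round(2),"yaw",np.degrees(np.arctan2(a[1,0],a[0,0])).round(2),"tool z",a[:,2].round(4),"grip",s["grip_force"],s["time"])
E
python3 st.py
```

```text
time: 7.82
ee_pos: [0.507, -0.0228, 0.1003]
eef_rot: [0.993, 0.119, -0.0, 0.0]
ft_force: [0.1, 0.5, -2.7]
width: 0.0174
grip_force: 50.0
tcp in unit mm [-66.65   0.53 100.27] F unit [ 0.25  0.44 -2.73] M [-0.04  0.09  0.02] yaw 13.66 tool z [-2.e-04 -0.e+00 -1.e+00] grip 49.974440932273865 7.825
```

```bash
python3 -m pendant '[[1,0,0,0.004,0,0,0],[1,0,0,0.007,0,0,0],[1,0,0,0.007,0,0,0]]'; python3 st.py;  python3 -m pendant '[[1,0,0,0.002,0,0,0],[1,0,0,0.0033,0,0,0],[1,0,0,0.0033,0,0,0]]'; python3 st.py
```

```text
time: 8.2
ee_pos: [0.507, -0.0228, 0.0981]
eef_rot: [0.993, 0.119, -0.0, 0.0]
ft_force: [-0.5, 0.3, -1.6]
width: 0.0172
grip_force: 50.0
tcp in unit mm [-66.66   0.5   98.15] F unit [-0.42  0.42 -1.65] M [ 0.03  0.06 -0.06] yaw 13.66 tool z [-1.e-04 -1.e-04 -1.e+00] grip 49.97443199157715 8.2
time: 8.57
ee_pos: [0.5071, -0.0228, 0.0972]
eef_rot: [0.993, 0.119, -0.0, 0.0]
ft_force: [-0.3, 0.1, -1.7]
width: 0.0173
grip_force: 50.0
tcp in unit mm [-66.57   0.49  97.23] F unit [-0.31  0.16 -1.75] M [-0.01  0.02  0.03] yaw 13.66 tool z [-0.e+00 -1.e-04 -1.e+00] grip 49.97451603412628 8.575
```

```bash
for i in 1; do python3 -m pendant '[[1,0,0,0.0015,0,0,0],[1,0,0,0.0025,0,0,0],[1,0,0,0.0025,0,0,0]]' >/dev/null; python3 st.py; done; python3 -m pendant '[[1,0,0,0.0015,0,0,0],[1,0,0,0.0025,0,0,0],[1,0,0,0.0025,0,0,0]]' >/dev/null; python3 st.py
```

```text
tcp in unit mm [-66.57   0.5   96.48] F unit [-0.24 -0.57 -1.63] M [-0.01  0.05 -0.06] yaw 13.66 tool z [-0.e+00 -1.e-04 -1.e+00] grip 49.97436046600342 8.95
tcp in unit mm [-66.52   0.48  95.79] F unit [-0.79  0.57 -1.62] M [-0.02  0.11  0.01] yaw 13.66 tool z [ 1.e-04 -1.e-04 -1.e+00] grip 49.97510075569153 9.325
```

```bash
python3 -m pendant '[[1,0,0,0.001,0,0,0],[1,0,0,0.002,0,0,0],[1,0,0,0.002,0,0,0]]' >/dev/null; python3 st.py; python3 -m pendant '[[1,0,0,0.001,0,0,0],[1,0,0,0.002,0,0,0],[1,0,0,0.002,0,0,0]]' >/dev/null; python3 st.py
```

```text
tcp in unit mm [-66.7    0.49  95.57] F unit [-4.19  1.34  5.25] M [ 0.21  1.06 -0.  ] yaw 13.66 tool z [-3.e-04 -4.e-04 -1.e+00] grip 49.977466464042664 9.7
tcp in unit mm [-66.89   0.52  95.37] F unit [-7.53  2.57 12.26] M [0.38 1.82 0.04] yaw 13.66 tool z [-7.e-04 -7.e-04 -1.e+00] grip 49.97954964637756 10.075
```

```bash
python3 -m pendant '[[1,0,0,-0.002,0,0,0],[1,0,0,-0.0035,0,0,0],[1,0,0,-0.0035,0,0,0]]' >/dev/null; python3 st.py
```

```text
tcp in unit mm [-66.62   0.49  95.65] F unit [-3.61  1.34  2.7 ] M [0.16 0.74 0.01] yaw 13.66 tool z [-1.e-04 -1.e-04 -1.e+00] grip 49.97677266597748 10.45
```

```bash
python3 -m pendant '[[1,0,0,-0.0009,0,0,0],[1,0.005,0,-0.0009,0,0,0],[1,0.01,0,-0.0009,0,0,0],[1,0.015,0,-0.0009,0,0,0],[1,0.015,0,-0.0009,0,0,0]]' >/dev/null; python3 st.py;  python3 -m pendant '[[1,0.004,0,0,0,0,0],[1,0.008,0,0,0,0,0],[1,0.012,0,0,0,0,0],[1,0.015,0,0,0,0,0],[1,0.015,0,0,0,0,0]]' >/dev/null; python3 st.py
```

```text
tcp in unit mm [-61.8    0.54  95.76] F unit [-0.3  -0.07 -1.64] M [-0.06 -0.   -0.02] yaw 13.67 tool z [ 3.e-04  1.e-04 -1.e+00] grip 49.97489154338837 11.075
tcp in unit mm [-57.45   0.51  95.84] F unit [ 0.22  0.14 -1.82] M [-0.01  0.05 -0.01] yaw 13.66 tool z [ 1.e-04  0.e+00 -1.e+00] grip 49.97454643249512 11.7
```

```bash
python3 -m pendant '[[1,0.003,0,0.0004,0,0,0],[1,0.006,0,0.0004,0,0,0],[1,0.006,0,0.0004,0,0,0]]' >/dev/null; python3 st.py;  python3 -m pendant '[[1,0.003,0,0,0,0,0],[1,0.006,0,0,0,0,0],[1,0.006,0,0,0,0,0]]' >/dev/null; python3 st.py;  python3 -m pendant '[[1,0.003,0,0,0,0,0],[1,0.005,0,0,0,0,0],[1,0.005,0,0,0,0,0]]' >/dev/null; python3 st.py
```

```text
tcp in unit mm [-55.75   0.45  95.79] F unit [-0.82  0.27 -0.64] M [-0.08  0.29  0.04] yaw 13.66 tool z [-0.e+00 -2.e-04 -1.e+00] grip 49.975537061691284 12.075
tcp in unit mm [-55.47   0.44  95.91] F unit [-10.93   0.71   9.16] M [ 0.22  2.5  -0.03] yaw 13.64 tool z [-0.0033 -0.0011 -1.    ] grip 49.97846066951752 12.45
tcp in unit mm [-54.97   0.48  96.17] F unit [-17.55   1.91  17.89] M [ 0.36  4.13 -0.04] yaw 13.64 tool z [-0.0053 -0.0018 -1.    ] grip 49.98099982738495 12.825
```

```bash
python3 -m pendant '[[1,0,0,-0.002,0,0,0],[1,0,0,-0.004,0,0,0],[1,0,0,-0.004,0,0,0],[1,0,0,-0.004,0,0,0]]' >/dev/null; python3 st.py
```

```text
tcp in unit mm [-54.69   0.45  96.45] F unit [-11.02   0.65   5.69] M [ 0.18  2.63 -0.05] yaw 13.64 tool z [-0.0047 -0.0012 -1.    ] grip 49.97714638710022 13.325
```

```bash
python3 -m pendant '[[1,0,0,0,0,0.002,0],[1,0,0,0,0,0.004,0],[1,0,0,0,0,0.004,0],[1,0,0,0,0,0.004,0]]' >/dev/null; python3 st.py
```

```text
tcp in unit mm [-54.19   0.41  96.13] F unit [-6.53  0.19 -1.09] M [-0.03  1.54 -0.04] yaw 13.64 tool z [ 0.0045  0.0013 -1.    ] grip 49.97482359409332 13.825
```

```bash
python3 -m pendant '[[1,0.003,0,0,0,0,0],[1,0.005,0,0,0,0,0],[1,0.005,0,0,0,0,0],[1,0.005,0,0,0,0,0]]' >/dev/null; python3 st.py;  python3 -m pendant '[[1,0.003,0,0,0,0,0],[1,0.004,0,0,0,0,0],[1,0.004,0,0,0,0,0],[1,0.004,0,0,0,0,0]]' >/dev/null; python3 st.py
```

```text
tcp in unit mm [-53.     0.42  96.1 ] F unit [-8.    0.5   0.61] M [-0.    1.9   0.06] yaw 13.64 tool z [ 0.0038  0.0011 -1.    ] grip 49.97580885887146 14.325
tcp in unit mm [-52.24   0.43  96.14] F unit [-1.097e+01 -1.000e-02  2.500e+00] M [ 0.09  2.57 -0.01] yaw 13.64 tool z [ 2.9e-03  8.0e-04 -1.0e+00] grip 49.9763023853302 14.825
```

```bash
python3 -m pendant '[[1,0.002,0,-0.001,0,0.001,0],[1,0.004,0,-0.0015,0,0.001,0],[1,0.004,0,-0.0015,0,0.001,0],[1,0.004,0,-0.0015,0,0.001,0]]' >/dev/null; python3 st.py;  python3 -m pendant '[[1,0.003,0,0,0,0.001,0],[1,0.004,0,0,0,0.001,0],[1,0.004,0,0,0,0.001,0],[1,0.004,0,0,0,0.001,0]]' >/dev/null; python3 st.py
```

```text
tcp in unit mm [-51.93   0.42  96.29] F unit [-12.93   1.11   4.19] M [ 0.13  3.37 -0.02] yaw 13.63 tool z [ 0.003  0.001 -1.   ] grip 49.97689962387085 15.325
tcp in unit mm [-51.57   0.44  96.46] F unit [-18.88   1.45   9.93] M [0.31 4.58 0.01] yaw 13.62 tool z [ 3.3e-03  9.0e-04 -1.0e+00] grip 49.97868597507477 15.825
```

```bash
python3 - <<'E'
from bench import r, optics
import pickle
from fit import *
s,d=pickle.load(open("w2.pkl","rb")); s3,d3=pickle.load(open("w3.pkl","rb")); n=optics.camera("wrist"); pickle.dump(n,open("w4.pkl","wb"))
W=[n[k] for k in("vfov","cx","cy","rvec","tvec")]
def edges(im,u):
    b=im[:,:,0].astype(float)-im[:,:,2]   # yellow-ness
    p=b[:,u-12:u+12].mean(1); g=np.gradient(p)
    def sub(lo,hi,sg):
        k=lo+np.argmax(sg*g[lo:hi]); a,b_,c=sg*g[k-1:k+2]; return round(k+.5*(a-c)/(a-2*b_+c),2)
    return sub(222,245,-1), sub(150,172,1)
for n_,im in(("w2",d["wrist"]["pixels"]),("w3",d3["wrist"]["pixels"]),("now",n["pixels"])):
    print(n_,[edges(im,u) for u in(215,250,290,350,390,430)])
st=r.read_state(); A=R.from_quat(st["eef_rot"]); p0=st["ee_pos"]; yaw=.2375
for th in(0,1,2):
    Q=R.from_euler("z",yaw)*R.from_euler("y",np.radians(th))  # + = rim down, about TCP
    print(th,proj([p0+Q.apply(np.array(v)) for v in([.018,0,.028],[.052,0,.028])],W)[:,1].round(2))
E
```

```text
w2 [(np.float64(232.17), np.float64(160.25)), (np.float64(232.43), np.float64(161.1)), (np.float64(232.44), np.float64(161.29)), (np.float64(232.66), np.float64(161.83)), (np.float64(232.82), np.float64(161.93)), (np.float64(233.17), np.float64(161.29))]
w3 [(np.float64(232.18), np.float64(160.29)), (np.float64(232.52), np.float64(161.15)), (np.float64(232.46), np.float64(161.36)), (np.float64(232.69), np.float64(161.86)), (np.float64(232.84), np.float64(161.95)), (np.float64(233.17), np.float64(161.3))]
now [(np.float64(231.81), np.float64(171.5)), (np.float64(232.11), np.float64(171.51)), (np.float64(232.3), np.float64(171.51)), (np.float64(232.5), np.float64(171.52)), (np.float64(232.64), np.float64(171.5)), (np.float64(232.82), np.float64(171.49))]
0 [229.89 158.  ]
1 [228.68 156.57]
2 [227.47 155.18]
```

```bash
python3 -m pendant '[[1,0,0,-0.0015,0,0,0],[1,0,0,-0.003,0,0,0],[1,0,0,-0.003,0,0,0],[1,0,0,-0.003,0,0,0]]' >/dev/null; python3 st.py
```

```text
tcp in unit mm [-51.46   0.44  96.6 ] F unit [-14.16  -0.67   1.  ] M [0.01 3.59 0.08] yaw 13.63 tool z [ 0.0035  0.0014 -1.    ] grip 49.97536540031433 16.375
```

```bash
python3 -m pendant '[[1,0.002,0,-0.0005,0,0,0],[1,0.004,0,-0.001,0,0,0],[1,0.004,0,-0.001,0,0,0],[1,0.004,0,-0.001,0,0,0]]' >/dev/null; python3 st.py; python3 -m pendant '[[1,0,0,-0.0005,0,0,0],[1,0,0,-0.001,0,0,0],[1,0,0,-0.001,0,0,0],[1,0,0,-0.001,0,0,0]]' >/dev/null; python3 st.py
```

```text
tcp in unit mm [-51.13   0.44  96.81] F unit [-18.48   1.58   4.47] M [0.2  4.5  0.05] yaw 13.61 tool z [ 0.0017  0.001  -1.    ] grip 49.97672080993652 16.875
tcp in unit mm [-51.1    0.46  96.85] F unit [-17.35   0.9    1.63] M [0.11 4.18 0.07] yaw 13.62 tool z [ 0.0018  0.0012 -1.    ] grip 49.97552990913391 17.375
```

```bash
python3 -m pendant '[[1,0.001,0,-0.0005,0,0,0],[1,0.003,0,-0.001,0,0,0],[1,0.003,0,-0.001,0,0,0],[1,0.003,0,-0.001,0,0,0]]' >/dev/null; python3 st.py; python3 -m pendant '[[1,0,0,-0.0005,0,0,0],[1,0.0,0,-0.0008,0,0,0],[1,0.0,0,-0.0008,0,0,0],[1,0.0,0,-0.0008,0,0,0]]' >/dev/null; python3 st.py
python3 - <<'E'
from bench import r, optics
import pickle
from fit import *
d={n:optics.camera(n) for n in("wrist","scene")}; pickle.dump(d,open("w5.pkl","wb"))
w=cv2.resize(cv2.cvtColor(d["wrist"]["pixels"],cv2.COLOR_RGB2BGR)[110:245,140:500],None,fx=2.2,fy=2.2,interpolation=cv2.INTER_CUBIC)
q=cv2.resize(cv2.cvtColor(d["scene"]["pixels"],cv2.COLOR_RGB2BGR)[160:235,275:365],None,fx=4,fy=4,interpolation=cv2.INTER_CUBIC)
o=np.zeros((600,800,3),np.uint8); o[:297,:792]=w; o[299:599,:360]=q; cv2.imwrite("pics/m5.png",o)
E
```

```text
tcp in unit mm [-50.97   0.33  96.83] F unit [-18.83   0.23   1.09] M [0.03 4.7  0.06] yaw 13.61 tool z [ 2.e-04  8.e-04 -1.e+00] grip 49.981622099876404 17.875
tcp in unit mm [-50.96   0.36  96.84] F unit [-17.58  -0.97  -1.45] M [-0.02  4.45  0.06] yaw 13.61 tool z [ 2.e-04  9.e-04 -1.e+00] grip 49.981024861335754 18.375
```

View pics/m5.png

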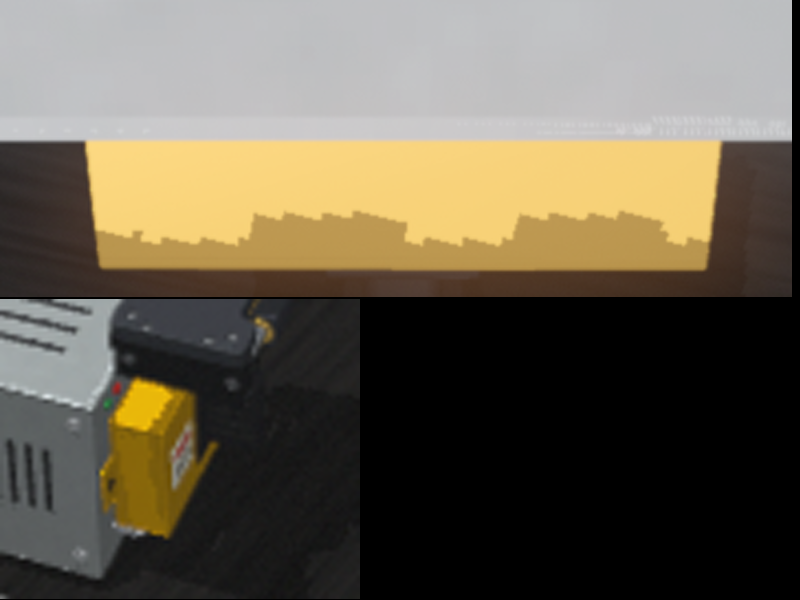

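The last picture shows the cover seated against the face, with the left ear flush at about (108,480) and the rim hidden under the unit's edge. TCP height is 1.1 mm above first lip contact, so I'll check for in-hand slip using sub-pixel edges in the wrist images taken before and after.

```bash
cat > slip.py <<'E'
import pickle
from fit import *
from bench import r, optics
TR=lambda: None
def obs(im):
    b=cv2.GaussianBlur(im,(3,3),0).astype(float); b=b[:,:,0]-b[:,:,2]
    def pk(g,lo,hi,sg):
        k=lo+int(np.argmax(sg*g[lo:hi])); a,m,c=sg*g[k-1:k+2]; return k+.5*(a-c)/(a-2*m+c)
    o=[pk(np.gradient(b[:,u-8:u+8].mean(1)),222,245,-1) for u in(200,225,250,280,370,400,425,445)]
    for v in(186,198,210,222):
        p=np.gradient(b[v-3:v+4].mean(0)); o+=[pk(p,170,195,1),pk(p,455,480,-1)]
    return np.array(o)
def model(q,W,E):   # q: dx,dy,dz,pitch(+ rim down),yaw of cover in tool-level frame rel. to ideal
    Q=R.from_euler("zy",[q[4],q[3]])
    P=np.array([[-.034,.065,.084],[-.034,-.065,.084],[0,.065,.084],[0,-.065,.084]])-[-.052,0,.055]
    P=Q.apply(P)+q[:3]; X=E[0].apply(P*[1,-1,-1])+E[1]; p=proj(X,W)
    ln=lambda a,b,v,i:a[1-i]+(b[1-i]-a[1-i])*(v-a[i])/(b[i]-a[i])
    o=[ln(p[0],p[1],u,0) for u in(200,225,250,280,370,400,425,445)]
    for v in(186,198,210,222): o+=[ln(p[0],p[2],v,1),ln(p[1],p[3],v,1)]
    return np.array(o)
cam=lambda n:[n[k] for k in("vfov","cx","cy","rvec","tvec")]
s3,d3=pickle.load(open("w3.pkl","rb")); W=cam(d3["wrist"]); E=(R.from_quat(s3["eef_rot"]),s3["ee_pos"])
b0=obs(d3["wrist"]["pixels"])
q0=least_squares(lambda q:model(q,W,E)-b0,np.zeros(5),x_scale=[.001]*3+[.01]*2); print("base",q0.x.round(4),abs(q0.fun).max())
s2,d2=pickle.load(open("w2.pkl","rb"))
for n,im in(("w2",d2["wrist"]["pixels"]),("w4",pickle.load(open("w4.pkl","rb"))["pixels"]),("now",optics.camera("wrist")["pixels"])):
    b=obs(im); f=least_squares(lambda q:model(q0.x+q,W,E)-model(q0.x,W,E)-(b-b0),np.zeros(5),x_scale=[.001]*3+[.01]*2)
    C=np.linalg.inv(f.jac.T@f.jac); print(n,"d mm",(f.x[:3]*1e3).round(2),"pitch,yaw deg",np.degrees(f.x[3:]).round(2),"sd",(np.sqrt(np.diag(C))*.1*1e3).round(2),"res",abs(f.fun).max().round(2))
E
python3 slip.py; python3 st.py
```

```text
base [-0.001  -0.0003 -0.0009 -0.0053 -0.0044] 0.2067712260632959
w2 d mm [ 0.45 -0.08 -0.86] pitch,yaw deg [-1.2  -0.03] sd [0.13 0.02 0.18 5.66 0.42] res 0.26
w4 d mm [-0.36  0.02 -0.09] pitch,yaw deg [ 0.76 -0.04] sd [0.14 0.02 0.19 5.8  0.41] res 0.16
now d mm [-0.56  0.01  0.  ] pitch,yaw deg [1.21 0.07] sd [0.14 0.02 0.19 5.84 0.41] res 0.35
tcp in unit mm [-50.93   0.36  96.86] F unit [-18.1    0.4   -1.43] M [-0.03  4.41  0.08] yaw 13.62 tool z [ 2.e-04  9.e-04 -1.e+00] grip 49.98111426830292 18.525
```

```bash
cat > sa.py <<'E'
from bench import r, optics
from fit import *
Q=R.from_euler("z",-.2375); F=[];M=[]
for i in range(5):
    s=r.read_state(); F.append(Q.apply(s["ft_force"])); M.append(Q.apply(s["torque"])); optics.camera("wrist")
a=R.from_quat(s["eef_rot"]).as_matrix(); f=np.mean(F,0); m=np.mean(M,0)
print("tcp",(Q.apply(s["ee_pos"]-np.array([.5719,-.0076,0]))*1e3).round(2),"F",f.round(2),"M",m.round(3),"L",((m[1]-.06)/-f[0]).round(4),"tilt up mrad",(Q.apply(a[:,2])[0]*1e3).round(2),"t",round(s["time"],2))
E
python3 sa.py
python3 -m pendant '[[1,0,0,0,0,0.001,0],[1,0,0,0,0,0.0025,0],[1,0,0,0,0,0.0025,0]]' >/dev/null; python3 sa.py
python3 -m pendant '[[1,0,0,0,0,0.001,0],[1,0,0,0,0,0.0025,0],[1,0,0,0,0,0.0025,0]]' >/dev/null; python3 sa.py
```

```text
tcp [-50.95   0.37  96.84] F [-17.78   0.13  -1.92] M [-0.034  4.416  0.08 ] L 0.245 tilt up mrad 0.4 t 18.73
tcp [-50.86   0.36  96.85] F [-17.33   0.36  -1.95] M [-0.031  4.368  0.055] L 0.2486 tilt up mrad 5.86 t 19.35
tcp [-50.6    0.36  96.6 ] F [-14.66  -0.31  -5.9 ] M [-0.135  3.763  0.121] L 0.2526 tilt up mrad 11.67 t 19.98
```

```bash

python3 -m pendant '[[1,0.0005,0,0.001,0,0.001,0],[1,0.001,0,0.002,0,0.0025,0],[1,0.001,0,0.002,0,0.0025,0]]' >/dev/null; python3 sa.py
python3 -m pendant '[[1,0.001,0,0.0005,0,0.001,0],[1,0.0015,0,0.001,0,0.0025,0],[1,0.0015,0,0.001,0,0.0025,0]]' >/dev/null; python3 sa.py
```

```text
tcp [-50.38   0.33  96.27] F [-16.76  -0.43  -2.28] M [-0.075  4.199  0.143] L 0.247 tilt up mrad 16.71 t 20.6
tcp [-50.25   0.31  96.  ] F [-18.91  -0.05  -0.03] M [-1.000e-03  4.653e+00  1.680e-01] L 0.2429 tilt up mrad 21.23 t 21.23
```

```bash

python3 -m pendant '[[1,0.0,0,0.0005,0,0.001,0],[1,0.0,0,0.0005,0,0.0025,0],[1,0.0,0,0.0005,0,0.0025,0]]' >/dev/null; python3 sa.py
python3 -m pendant '[[1,0,0,0.0005,0,0.001,0],[1,0,0,0.0005,0,0.0025,0],[1,0,0,0.0005,0,0.0025,0]]' >/dev/null; python3 sa.py
```

```text
tcp [-50.12   0.3   95.91] F [-18.56   0.17   0.08] M [-0.005  4.625  0.166] L 0.246 tilt up mrad 26.77 t 21.85
tcp [-50.03   0.33  95.9 ] F [-1.893e+01 -1.000e-02  1.120e+00] M [0.008 4.716 0.141] L 0.2459 tilt up mrad 32.14 t 22.48
```

```bash
cat >> slip.py <<'E'
print("constrained: pitch about grasp + dx + yaw+dy")
im5=pickle.load(open("w5.pkl","rb"))["wrist"]["pixels"]
for n,im in(("w2",d2["wrist"]["pixels"]),("w4",pickle.load(open("w4.pkl","rb"))["pixels"]),("w5",im5),("now",optics.camera("wrist")["pixels"])):
    b=obs(im)
    full=lambda v:np.array([v[0]-.005*v[2],v[1],0,v[2],v[3]])
    f=least_squares(lambda v:model(q0.x+full(v),W,E)-model(q0.x,W,E)-(b-b0),np.zeros(4),x_scale=[.001,.001,.01,.01])
    print(n,"dx,dy mm",(f.x[:2]*1e3).round(2),"pitch,yaw",np.degrees(f.x[2:]).round(2),abs(f.fun).max().round(2), "front row",(b-b0)[:8].mean().round(2),"width",(b-b0)[9::2].mean()-(b-b0)[8::2].mean())
E
python3 slip.py
```

```text
base [-0.001  -0.0003 -0.0009 -0.0053 -0.0044] 0.2067712260632959
w2 d mm [ 0.45 -0.08 -0.86] pitch,yaw deg [-1.2  -0.03] sd [0.13 0.02 0.18 5.66 0.42] res 0.26
w4 d mm [-0.36  0.02 -0.09] pitch,yaw deg [ 0.76 -0.04] sd [0.14 0.02 0.19 5.8  0.41] res 0.16
now d mm [-0.94  0.01  0.36] pitch,yaw deg [2.14 0.26] sd [0.14 0.02 0.2  5.9  0.41] res 0.22
constrained: pitch about grasp + dx + yaw+dy
w2 dx,dy mm [-0.11 -0.08] pitch,yaw [ 0.28 -0.03] 0.4 front row -0.07 width -0.361081625561944
w4 dx,dy mm [-0.34  0.02] pitch,yaw [ 0.92 -0.04] 0.16 front row -0.32 width -0.9852095587210812
w5 dx,dy mm [-0.45  0.01] pitch,yaw [1.19 0.07] 0.35 front row -0.41 width -1.2713345452166536
now dx,dy mm [-0.56  0.01] pitch,yaw [1.54 0.26] 0.21 front row -0.56 width -1.607745817507606
```

```bash

python3 -m pendant '[[1,0,0,0,0,0.001,0],[1,0,0,0,0,0.003,0],[1,0,0,0,0,0.003,0]]' >/dev/null; python3 sa.py
python3 -m pendant '[[1,0,0,0,0,0.001,0],[1,0,0,0,0,0.003,0],[1,0,0,0,0,0.003,0]]' >/dev/null; python3 sa.py; python3 slip.py | tail -1
```

```text
tcp [-49.79   0.31  95.92] F [-17.51  -0.18   0.39] M [0.013 4.483 0.099] L 0.2526 tilt up mrad 38.95 t 23.2
tcp [-49.6    0.33  95.95] F [-16.49   0.06   0.15] M [0.007 4.274 0.045] L 0.2556 tilt up mrad 45.67 t 23.82
now dx,dy mm [-0.97  0.  ] pitch,yaw [2.32 0.27] 0.21 front row -0.59 width -2.4282698544002344
```

```bash

python3 -m pendant '[[1,0.001,0,0,0,0,0],[1,0.002,0,0,0,0,0],[1,0.002,0,0,0,0,0],[1,0.002,0,0,0,0,0]]' >/dev/null; python3 sa.py; python3 slip.py | tail -1
```

```text
tcp [-49.57   0.34  95.96] F [-19.76   0.49   3.59] M [0.103 5.024 0.071] L 0.2512 tilt up mrad 44.38 t 24.68
now dx,dy mm [-0.95  0.01] pitch,yaw [2.22 0.26] 0.22 front row -0.54 width -2.332577204898989
```

```bash

python3 -m pendant '[[1,0,0,-0.0006,0,0,0],[1,0,0,-0.001,0,0,0],[1,0,0,-0.001,0,0,0],[1,0,0,-0.001,0,0,0]]' >/dev/null; python3 sa.py; python3 -m pendant '[[1,0,0,0,0,0,0],[1,0,0,0,0,0,0],[1,0,0,0,0,0,0],[1,0,0,0,0,0,0],[1,0,0,0,0,0,0],[1,0,0,0,0,0,0],[1,0,0,0,0,0,0],[1,0,0,0,0,0,0]]'; python3 sa.py
```

```text
tcp [-49.6    0.31  95.96] F [-18.63   0.25  -0.06] M [0.016 4.66  0.088] L 0.2469 tilt up mrad 44.42 t 25.52
time: 26.58
ee_pos: [0.5236, -0.0189, 0.096]
eef_rot: [0.993, 0.118, 0.022, -0.003]
ft_force: [-17.7, -4.3, 0.1]
width: 0.0174
grip_force: 50.0
tcp [-49.6    0.33  95.98] F [-18.31  -0.02  -0.7 ] M [0.02  4.673 0.083] L 0.2519 tilt up mrad 44.41 t 26.77
```

The hold is steady: 18.3 N towards the face, about 1.5 N on the lip, and no creep. I'm handing the job in.

```bash
python3 -c "
from bench import r
print(r.close_job())"
```

```text
the job is handed in; nothing more can be done
None
```

The terminal cover is seated on the unit's face by position and force readings, its lower edge resting lightly on the lip. I handed the job in at about 27 s with the arm still gripping it and pushing steadily at about 18 N; the judging result was not shown.

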